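Drop the kickstand and hold the service frame upright

TASK

The tilting service frame on the bench is slumped forward on its stop with its kickstand parked up behind it. Flip the kickstand over its centre so that it snaps all the way down, then take the frame by its round top bar, bring it upright, and keep holding the bar there: the frame tips forward again if let go, so the program must finish while still holding it. Leave the jar, the screwdriver and the steel cup alone.

Things in the scene. Friction and masses are not known exactly. Their poses are not given: they have to be found in the camera images.
- stand: Fixed base: dark steel plate 240 x 250 x 12 mm (-105 to +135 mm in its own x, +-125 mm in y) with two bearing cheeks at y = +-98 mm, 14 mm thick, their round hub ends reaching 67 mm up. Origin on the bench under the hub axis; x points to the rear of the frame (kickstand side, roughly away from the robot), y along the hub axis, z up.
- stand_hub (a point): Middle of the hub axis about which the frame tilts, 50 mm above the bench, directly over the stand's origin; same axes as the stand.
- frame (a joint): Tilt of the frame about the hub axis (rad): 0 upright, positive leaning forward (top towards the stand's -x), stops at +0.35 and -0.35. It weighs 0.8 to 1.2 kg, heavy at the front: from near upright it falls forward to the +0.35 stop when let go (1 to 4 N at the bar holds it). With the kickstand down, the foot meets the base plate at 0 and blocks tilting further back.
- bar: Round aluminium grip bar across the top of the frame, 22 mm diameter, 120 mm long along its y, a sleeve that can turn about its own length. Origin at its middle, 225 mm from the hub axis. The frame's uprights (14 x 16 mm dark steel) stand just beyond its ends at y = +-70 mm; below it the frame is open for 50 mm between them.
- cover_front (a point): Middle of the front face of the orange module cover bolted to the front of the frame: 120 mm wide, 100 mm high, 50 mm deep, covering 60 to 160 mm from the hub. Only carried along. Axes turn with the frame: x to the rear, y along the hub axis, z from hub to bar.
- kickstand (a joint): Angle of the kickstand (rad): 0 parked on its stop, leg up, leaning 20 degrees past straight up to the stand's +y; it grows as the leg swings over the top to the stand's -y and down; 3.49 fully down on its stop, leg straight down. Over-centre spring: 0.5 to 1 N sideways at the foot starts it from parked, dead centre at about 0.65 rad, past 0.9 it snaps down by itself within about 1 s.
- kickstand_pivot (a point): Pivot of the kickstand, on the rear of the frame: a steel boss 30 mm across, 100 mm from the hub axis, 32 mm behind the frame's mid-plane (the plane through hub axis and bar), y = 0. The pivot axis is the frame's own x. Axes as at the cover's front.
- kickstand_foot (a point): Centre of the black rubber ball foot, 18 mm diameter, at the end of the kickstand's aluminium leg (10 mm diameter, bare over its last 90 mm). It is 129 mm from the pivot axis and 82 mm behind the frame's mid-plane; parked, it is about as high as the bar, and behind it. It sweeps 138 mm out to the stand's -y side on its way down.
- jar: Clear jar with a steel cap, 60 mm diameter, 90 mm high, 0.3 kg, standing on the bench. Bystander. Origin at the centre of its underside.
- screwdriver: Black-handled screwdriver lying on the bench. Bystander.
- cup: Small open steel cup, 50 mm across, 50 mm high, on the bench behind the base plate. Bystander. Origin at the centre of its underside.

How it is judged:
By the outcome, as a careful person would: the job done as asked, in the order asked, and still so for the second after the job is handed in, while the arm keeps its last pose, push and grip.
It also fails if it takes over 45 s, if anything falls off the work surface, if the arm or the gripper's body presses on something with over 40 N, if the wrist force passes 120 N, or if a joint passes its speed limit or range.

ROBOT

A 6-joint arm with a two-finger parallel gripper is mounted at the origin on the work surface. World frame = base frame: x ahead of the robot, y to its left, z up, the work surface at z = 0. Lengths are in m, angles in rad, forces in N, time in s.
With the tool pointing down it reaches from about 0.375 to 0.925 m from the base axis. Payload 5.7 kg.
Tool frame: the origin (TCP) lies on the centre line of the jaws, within the pads' length; the fingertips stand 22 mm ahead of it and the grasp point (between the pads) lies 3 mm ahead of it (robot.tcp_to_tips is the distance from the TCP to the fingertips, in m); z points along the fingers, y is the line along which they close (so a half turn about z gives the same grasp; the last joint's range is limited). The gripper opens to 88 mm and grips with 3 to 60 N. Pads are 20 mm wide; open, the fingers measure 115 mm over their backs; the gripper's body (75 mm by 178 mm) begins 61 mm behind the grasp point.
Start: joints at [-0.115, 0.359, 1.51, -0, 1.272, -0.115], TCP at [0.6, -0, 0.245] pointing down, gripper open.
Joint ranges: [-2.97, 2.97], [-1.01, 2.36], [0.21, 2.38], [-0.96, 4.11], [0.2, 2.71], [-2.98, 2.98]. Speed limits (rad/s): [2.39, 2.39, 3.14, 3.14, 3.14, 3.14].

INTERFACE

Orientations are given as a unit quaternion [x, y, z, w].
In Python, from cell import robot gives the robot as it stands.
- The arm moves only by the shell command python3 steer.py 'ROWS' [OPENING] [FORCE]. ROWS is a JSON list that holds a single list of rows (three levels of brackets), with 1 to 8 rows, each of 6 numbers: dx, dy, dz in parts of the range, where 1.0 means 25 cm, then a rotation vector rx, ry, rz in parts of the range, where 1.0 means 4 rad; each row is the pose to reach, as a shift and turn from the pose commanded when the command began, along the tool's axes at that moment; what a row does not reach only later rows make up. A row lasts 1/10 s, in which the tool goes at most 0.05 m and 0.15 rad, less where a joint would pass 70% of its speed; a pose out of reach is approached as far as the arm can. OPENING is the finger opening in m, set as the command begins (- or left out keeps the last). The fingers move at their own pace and stop on an object; FORCE is the grip in N (left out, the last holds). Time passes only in rows, so rows that do not move let the fingers close. It prints the time, the measured TCP pose, the force, the opening and the grip force at its end. No shift or turn number may pass 1 either way. Input that does not fit is refused with a message, and nothing moves.
- robot.state(): the state, without advancing time (a new reading comes with each control period).
- robot.get_image(name): name is "scene" or "side" or "wrist"; returns the picture (384x512x3 uint8, red, green, blue); there is no depth.
- robot.camera_info(name): a dict with "intrinsics" (3x3 intrinsics, pixels), "rvec" (rotation vector, rad) and "tvec" (3), from world to camera coordinates, as OpenCV has them. Camera axes: x right, y down, z forward; pixel columns grow to the right and rows downward; lengths in m; the calibration is good to about 2 mm. A picture is of the moment at which its call begins: read the wrist's pose just before it. camera_info takes no time and is no camera call; for the wrist camera it gives the pose at the moment of the call.
- robot.hand_in(): hands the job in; it is judged then, once.
The state is a dict: "t": time; "joints": joint angles; "joint_velocities": joint speeds; "joint_torque": joint torques, N m; "tool_pos": TCP position; "orientation": TCP orientation; "contact_force": force on the tool from outside, world axes, zero at the start; "ft_torque": the same for the moment, N m; "opening": finger opening in m; "grip_force": force on a finger pad.
Only numpy, scipy, OpenCV 4.12 (cv2) and the standard library are available. Lean on these libraries where they do the work, as an engineer would, in place of code of your own. Each camera call takes 0.05 s, during which the arm holds its last target. There are 200 camera calls.

## Working session

There is one attempt and no reset: what is moved stays moved. The work goes in short steps, Python scripts to look and compute and a shell command to move; the robot and the scene stay as the last step left them, time stands still between calls to the robot, and variables do not carry over. Pictures are saved under pics/ and viewed, at most 10 in all, crops included, and the job is handed in when it is done.

```bash
ls; mkdir -p pics
python3 - <<'E'
from cell import robot
import cv2,numpy as np
a=robot.get_image("scene");b=robot.get_image("side")
cv2.imwrite("pics/scene0.png",a[:,:,::-1]);cv2.imwrite("pics/side0.png",b[:,:,::-1])
for n in("scene","side","wrist"):
    c=robot.camera_info(n);R=cv2.Rodrigues(np.array(c["rvec"],float))[0]
    print(n,np.round(c["intrinsics"],1).tolist(),"pos",np.round(-R.T@np.array(c["tvec"]).ravel(),3),"fwd",R[2].round(2))
print(robot.state()["orientation"],robot.state()["t"])
E
```

```text
cell.py
pics
steer.py
scene [[471.8, 0.0, 261.8], [0.0, 471.8, 194.0], [0.0, 0.0, 1.0]] pos [ 1.376 -0.049  1.172] fwd [-0.62  0.08 -0.78]
side [[444.9, 0.0, 252.6], [0.0, 444.9, 182.9], [0.0, 0.0, 1.0]] pos [ 0.801 -0.796  1.212] fwd [-0.13  0.62 -0.77]
wrist [[307.2, 0.0, 254.2], [0.0, 307.2, 191.4], [0.0, 0.0, 1.0]] pos [0.6   0.078 0.384] fwd [-0.   -0.28 -0.96]
[ 7.07084207e-01  7.07128980e-01 -4.14600476e-04 -5.97812446e-04] 0.1
```

View pics/scene0.png

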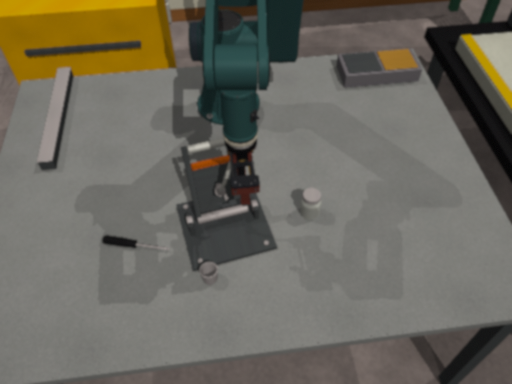

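View pics/side0.png

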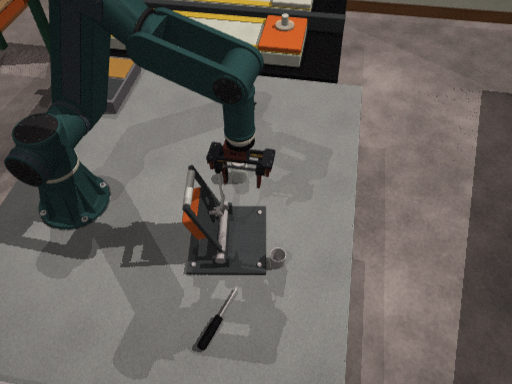

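The scene view shows the stand at about (225,205), the jar at (311,200), the cup at (208,271) and the screwdriver at (135,242). The side view shows the plate spanning (187–267, 207–273) and the frame leaning toward the robot. Next I'll enlarge the stand in both views.

Run:
```python
import cv2,numpy as np
a=cv2.imread("pics/scene0.png")[135:285,165:295];b=cv2.imread("pics/side0.png")[145:285,170:300]
f=lambda i:cv2.convertScaleAbs(cv2.resize(i,(400,int(400*i.shape[0]/i.shape[1])),interpolation=cv2.INTER_CUBIC),alpha=1.5)
A,B=f(a),f(b);B=cv2.copyMakeBorder(B,0,A.shape[0]-B.shape[0],0,0,0)
cv2.imwrite("pics/z0.png",np.hstack([A,B]));print(A.shape)
```

```text
(461, 400, 3)
```

View pics/z0.png

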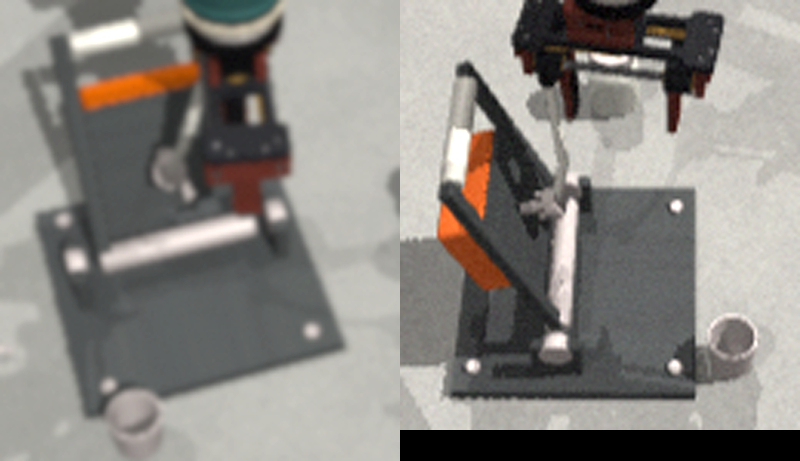

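The crops show the plate corners clearly. In scene pixels they are (276.5,247), (194,267) and (177.3,204); in side pixels (266,206), (266,273) and (187,272). The leg is parked up behind the bar. I'll fit the stand pose and predict the rest from it.

```bash
cat > h.py <<'E'
import numpy as np,cv2
from scipy.spatial.transform import Rotation as Rt
from cell import robot
def cam(n):
    c=robot.camera_info(n);K=np.array(c["intrinsics"],float);R=cv2.Rodrigues(np.array(c["rvec"],float))[0];t=np.array(c["tvec"],float).ravel();return K,R,t
def ray(n,p):
    K,R,t=cam(n);d=R.T@np.linalg.inv(K)@np.array([p[0],p[1],1.]);return -R.T@t,d/np.linalg.norm(d)
def plane(n,p,z):
    o,d=ray(n,p);return o+d*(z-o[2])/d[2]
def proj(n,P):
    K,R,t=cam(n);q=K@(R@np.asarray(P)+t);return q[:2]/q[2]
def tri(l):
    A=np.zeros((3,3));b=np.zeros(3)
    for n,p in l:
        o,d=ray(n,p);M=np.eye(3)-np.outer(d,d);A+=M;b+=M@o
    return np.linalg.solve(A,b)
class S:
    def __init__(s,x,y,yaw): s.o=np.array([x,y,0.]);s.R=Rt.from_euler('z',yaw).as_matrix()
    def w(s,p): return s.o+s.R@np.array(p,float)
    def fr(s,p,th):  # frame coords (from hub), th>0 leans to -x
        x,y,z=p;c,q=np.cos(th),np.sin(th)
        return s.w([c*x-q*z,y,.05+q*x+c*z])
    def foot(s,k,th,r=.129):
        a=np.radians(20)-k;return s.fr([.082,r*np.sin(a),.1+r*np.cos(a)],th)
E
python3 - <<'E'
from h import *
L={"r+":[("scene",(276.5,247)),("side",(266,206))],"r-":[("scene",(194,267)),("side",(266,273))],"f-":[("scene",(177.3,204)),("side",(187,272))]}
loc={"r+":(.135,.125),"r-":(.135,-.125),"f-":(-.105,-.125)}
P=[];Q=[]
for k in L:
    for n,p in L[k]:
        w=plane(n,p,.012);print(k,n,w.round(3));P.append(w[:2]);Q.append(loc[k])
P=np.array(P);Q=np.array(Q);pm,qm=P.mean(0),Q.mean(0);a=P-pm;b=Q-qm
yaw=np.arctan2((b[:,0]*a[:,1]-b[:,1]*a[:,0]).sum(),(a*b).sum())
s=S(0,0,yaw);o=pm-(s.R[:2,:2]@qm);s=S(*o,yaw);print("stand",o.round(4),yaw)
for n,p in dict(bar=s.fr([0,0,.225],.35),barp=s.fr([0,.06,.225],.35),barm=s.fr([0,-.06,.225],.35),foot=s.foot(0,.35),piv=s.fr([.032,0,.1],.35),bar0=s.fr([0,0,.225],0),foot0=s.foot(.9,.35)).items():
    print(n,p.round(3),"scene",proj("scene",p).round(0),"side",proj("side",p).round(0))
for n,p in (("scene",(311,190)),):print("jar",plane(n,p,.09))
print("cup",plane("scene",(208,266),.05))
E
```

```text
r+ scene [0.66  0.083 0.012]
r+ side [0.656 0.085 0.012]
r- scene [ 0.694 -0.155  0.012]
r- side [ 0.699 -0.162  0.012]
f- scene [ 0.464 -0.197  0.012]
f- side [ 0.464 -0.201  0.012]
stand [ 0.545  -0.0591] 0.16503427569594195
bar [ 0.469 -0.072  0.261] scene [211. 144.] side [190. 187.]
barp [ 0.459 -0.013  0.261] scene [232. 140.] side [192. 171.]
barm [ 0.479 -0.131  0.261] scene [189. 149.] side [187. 205.]
foot [ 0.539 -0.015  0.286] scene [234. 155.] side [219. 170.]
piv [ 0.541 -0.06   0.155] scene [220. 189.] side [219. 210.]
bar0 [ 0.545 -0.059  0.275] scene [217. 161.] side [217. 184.]
foot0 [ 0.561 -0.125  0.275] scene [192. 168.] side [217. 204.]
jar [0.52646063 0.20493873 0.09      ]
cup [ 0.71795259 -0.11389963  0.05      ]
```

Units first: shifts go in shares of 25 cm and turns go in shares of 4 rad. So 0.05 m / 0.25 = 0.2, -0.037 m / 0.25 = -0.148, -0.165 rad / 4 = -0.0413.

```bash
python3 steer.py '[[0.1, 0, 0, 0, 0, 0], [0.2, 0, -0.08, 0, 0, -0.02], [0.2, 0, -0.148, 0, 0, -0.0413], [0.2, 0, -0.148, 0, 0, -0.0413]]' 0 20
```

```text
refused: ROWS must be a list holding one list of rows, three levels of brackets. Nothing was moved.
```

Refused on format, not on reach. It needs a list holding one list of rows, three levels of brackets.

```bash
python3 steer.py '[[[0.1, 0, 0, 0, 0, 0], [0.2, 0, -0.08, 0, 0, -0.02], [0.2, 0, -0.148, 0, 0, -0.0413], [0.2, 0, -0.148, 0, 0, -0.0413]]]' 0 20; python3 steer.py '[[[0, -0.12, 0, 0, 0, 0], [0, -0.256, 0, 0, 0, 0], [0, -0.256, 0, 0, 0, 0], [0, -0.256, 0, 0, 0, 0]]]'
cat >> h.py <<'E'
s=S(.545,-.0591,.165)
def tip():
    d=robot.state();p=np.array(d["tool_pos"]);print("t",d["t"],"stand",(s.R.T@(p-s.o)).round(4),"zaxis",(s.R.T@Rt.from_quat(d["orientation"]).as_matrix())[:,2].round(3),"F",(s.R.T@np.array(d["contact_force"])).round(2),"open",d["opening"],d["grip_force"])
E
python3 -c "
from h import *
tip()
a=robot.get_image('side')[130:290,160:300,::-1];b=robot.get_image('scene')[115:275,150:290,::-1]
cv2.imwrite('pics/z1.png',cv2.resize(np.hstack([b,a]),None,fx=2.8,fy=2.8,interpolation=2))"
```

```text
t: 0.5
tool_pos: [0.6011, 0.0506, 0.2835]
orientation: [0.646, 0.764, 0.001, 0.001]
contact_force: [0.1, -0.3, -0.6]
opening: 0.0593
grip_force: 0.0
t: 0.9
tool_pos: [0.5362, 0.039, 0.281]
orientation: [0.647, 0.762, -0.0, -0.0]
contact_force: [-0.3, -0.2, 0.1]
opening: 0.027
grip_force: 0.0
t 0.9 stand [0.0075 0.0983 0.281 ] zaxis [-0.001  0.    -1.   ] F [-0.32 -0.12  0.09] open 0.027014550658151438 0.0
```

View pics/z1.png

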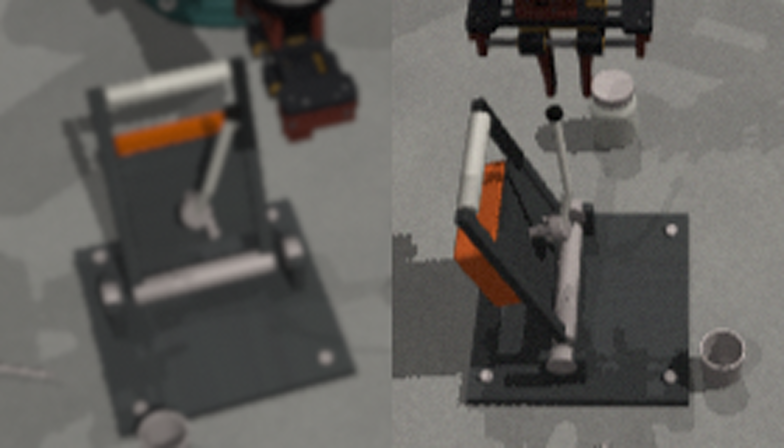

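The foot ball is free at side pixel (218,170), matching the prediction of (219,170), and the pads are on its +y side. I'll close the gripper and sweep toward stand −y (tool −x).

In the tool's units: -0.1 m / 0.25 = -0.4, -0.07 m / 0.25 = -0.28.

```bash
python3 steer.py '[[[-0.04, 0, 0, 0, 0, 0], [-0.1, 0, 0, 0, 0, 0], [-0.16, 0, 0, 0, 0, 0], [-0.22, 0, 0, 0, 0, 0], [-0.28, 0, 0, 0, 0, 0], [-0.34, 0, 0, 0, 0, 0], [-0.4, 0, 0, 0, 0, 0]]]' ; python3 steer.py '[[[-0.06, 0, 0, 0, 0, 0], [-0.12, 0, 0, 0, 0, 0], [-0.18, 0, 0, 0, 0, 0], [-0.24, 0, 0, 0, 0, 0], [-0.24, 0, 0, 0, 0, 0]]]'
python3 -c "
from h import *
tip()
a=robot.get_image('side')[130:290,160:300,::-1];b=robot.get_image('scene')[115:275,150:290,::-1]
cv2.imwrite('pics/z2.png',cv2.resize(np.hstack([b,a]),None,fx=2.8,fy=2.8,interpolation=2))"
```

```text
t: 1.7
tool_pos: [0.5535, -0.0607, 0.2816]
orientation: [0.647, 0.763, -0.0, 0.0]
contact_force: [0.7, 0.7, -0.5]
opening: 0.0003
grip_force: 0.3
t: 2.2
tool_pos: [0.5636, -0.1205, 0.2816]
orientation: [0.647, 0.762, -0.0, 0.0]
contact_force: [-0.6, 0.5, 0.6]
opening: 0.0004
grip_force: 0.0
t 2.2 stand [ 0.0083 -0.0636  0.2816] zaxis [ 0.    -0.001 -1.   ] F [-0.48  0.59  0.61] open 0.00040837451150117077 0.0
```

View pics/z2.png

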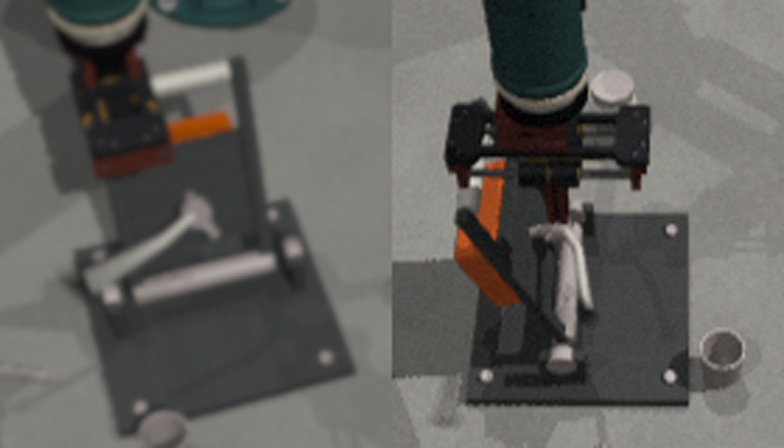

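The leg has gone over and is falling on the −y side, with its foot at scene crop (90,280). I'll rise, move over the bar with the gripper open, and check.

In the tool's units: -0.085 m / 0.25 = -0.34, 0.064 m / 0.25 = 0.256.

```bash
python3 steer.py '[[[0, 0, -0.12, 0, 0, 0], [0.08, 0, -0.24, 0, 0, 0], [0.16, -0.16, -0.24, 0, 0, 0], [0.256, -0.34, -0.24, 0, 0, 0], [0.256, -0.34, -0.24, 0, 0, 0], [0.256, -0.34, -0.24, 0, 0, 0], [0.256, -0.34, -0.24, 0, 0, 0]]]' 0.07
python3 -c "
from h import *
tip()
print('foot down pred',[proj(n,s.foot(3.49,.35)).round() for n in('scene','side')])
print('bar pred wrist',[proj('wrist',s.fr([0,y,.225],.35)).round() for y in(-.06,0,.06)])
a=robot.get_image('side')[130:290,160:300,::-1];b=robot.get_image('wrist')[...,::-1]
a=cv2.resize(a,None,fx=2.4,fy=2.4,interpolation=2)
cv2.imwrite('pics/z3.png',np.hstack([cv2.resize(b,(448,336)),a[:336]]))"
```

```text
t: 3.0
tool_pos: [0.4699, -0.0692, 0.3421]
orientation: [0.646, 0.763, 0.0, 0.001]
contact_force: [-0.3, -0.8, -0.5]
opening: 0.0527
grip_force: 0.0
t 3.0 stand [-0.0758  0.0024  0.3421] zaxis [ 0.002 -0.001 -1.   ] F [-0.45 -0.7  -0.52] open 0.0527470121847156 0.0
foot down pred [array([230., 236.]), array([251., 230.])]
bar pred wrist [array([252., 280.]), array([252., 211.]), array([251., 131.])]
```

View pics/z3.png

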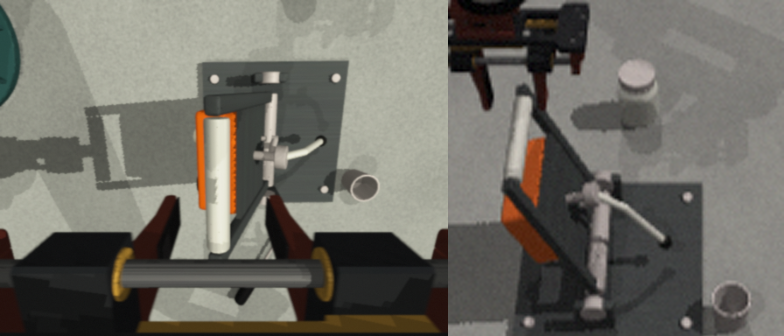

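The kickstand foot is at side pixel (251,231), against a predicted (251,230) for fully down. The bar in the wrist view is within 2 mm of the prediction and centred between the fingers. I'll descend and grip.

In the tool's units: 0.078 m / 0.25 = 0.312, 0.076 m / 0.25 = 0.304.

```bash
python3 steer.py '[[[-0.008, -0.004, 0.12, 0, 0, 0], [-0.008, -0.004, 0.24, 0, 0, 0], [-0.008, -0.004, 0.304, 0, 0, 0], [-0.008, -0.004, 0.312, 0, 0, 0]]]'; python3 steer.py '[[[0, 0, 0, 0, 0, 0], [0, 0, 0, 0, 0, 0], [0, 0, 0, 0, 0, 0], [0, 0, 0, 0, 0, 0], [0, 0, 0, 0, 0, 0], [0, 0, 0, 0, 0, 0], [0, 0, 0, 0, 0, 0]]]' 0 25;  python3 -c "
from h import *
tip()"
```

```text
t: 3.5
tool_pos: [0.4676, -0.0712, 0.2613]
orientation: [0.647, 0.763, -0.001, -0.002]
contact_force: [-0.0, -0.2, 0.2]
opening: 0.0704
grip_force: 0.0
t: 4.2
tool_pos: [0.4672, -0.0714, 0.2637]
orientation: [0.646, 0.763, -0.001, -0.001]
contact_force: [-4.3, -1.1, 2.8]
opening: 0.021
grip_force: 25.0
t 4.2 stand [-0.0787  0.0006  0.2637] zaxis [-0.002 -0.    -1.   ] F [-4.46 -0.38  2.76] open 0.021005519457253773 24.99720185995102
```

The bar is gripped (opening 21 mm, 25 N). Now I'll follow the arc upright.

In the tool's units: 0.065 m / 0.25 = 0.26, 0.05 m / 0.25 = 0.2.

```bash
python3 steer.py '[[[0, 0.028, -0.01, 0, 0, 0], [0, 0.06, -0.0192, 0, 0, 0], [0, 0.096, -0.028, 0, 0, 0], [0, 0.13, -0.0364, 0, 0, 0], [0, 0.164, -0.0428, 0, 0, 0], [0, 0.2, -0.048, 0, 0, 0], [0, 0.232, -0.0512, 0, 0, 0], [0, 0.26, -0.0532, 0, 0, 0]]]'; python3 steer.py '[[[0, 0.016, -0.0008, 0, 0, 0], [0, 0.032, -0.0012, 0, 0, 0], [0, 0.04, -0.0012, 0, 0, 0], [0, 0.04, -0.0012, 0, 0, 0], [0, 0.04, -0.0012, 0, 0, 0]]]'; python3 -c "
from h import *
tip()"
```

```text
t: 5.0
tool_pos: [0.533, -0.0599, 0.2767]
orientation: [0.646, 0.763, 0.0, -0.0]
contact_force: [-2.5, 3.2, -0.3]
opening: 0.0218
grip_force: 25.0
t: 5.5
tool_pos: [0.5421, -0.0583, 0.2769]
orientation: [0.646, 0.763, 0.0, -0.001]
contact_force: [-1.7, 4.5, 0.3]
opening: 0.0212
grip_force: 25.0
t 5.5 stand [-0.0027  0.0012  0.2769] zaxis [-0.     0.001 -1.   ] F [-0.99  4.68  0.34] open 0.02120374755734144 24.997379779815674
```

In the tool's units: 0.002 m / 0.25 = 0.008, 0.001 m / 0.25 = 0.004.

```bash
for i in 1 2; do python3 steer.py '[[[0, 0.004, 0, 0, 0, 0], [0, 0.008, 0, 0, 0, 0], [0, 0.008, 0, 0, 0, 0], [0, 0.008, 0, 0, 0, 0]]]' >/dev/null; python3 -c "
from h import *
tip()"; done
```

```text
t 5.9 stand [-0.0016  0.0012  0.2769] zaxis [-0.002  0.001 -1.   ] F [-3.36  4.95  0.85] open 0.02139769594033433 24.997698962688446
t 6.3 stand [-0.0007  0.0013  0.2769] zaxis [-0.004  0.001 -1.   ] F [-7.81  5.3   3.37] open 0.02123644104187358 24.9974325299263
```

Resistance is now rising toward the rear (−1 → −8 N) at the upright position, so the foot is on the plate. One visual check before handing in.

```bash
python3 -c "
from h import *
print([(proj(n,s.foot(3.49,0)).round(),proj(n,s.fr([0,-.07,.225],0)).round()) for n in('scene','side')])
a=robot.get_image('side')[130:290,160:300,::-1];b=robot.get_image('scene')[115:275,150:290,::-1]
cv2.imwrite('pics/z4.png',cv2.resize(np.hstack([b,a]),None,fx=2.8,fy=2.8,interpolation=2));tip()"
```

```text
[(array([231., 241.]), array([190., 167.])), (array([250., 235.]), array([215., 205.]))]
t 6.4 stand [-0.0007  0.0013  0.2769] zaxis [-0.004  0.001 -1.   ] F [-7.65  5.4   3.7 ] open 0.0213976225299879 24.99734401702881
```

View pics/z4.png

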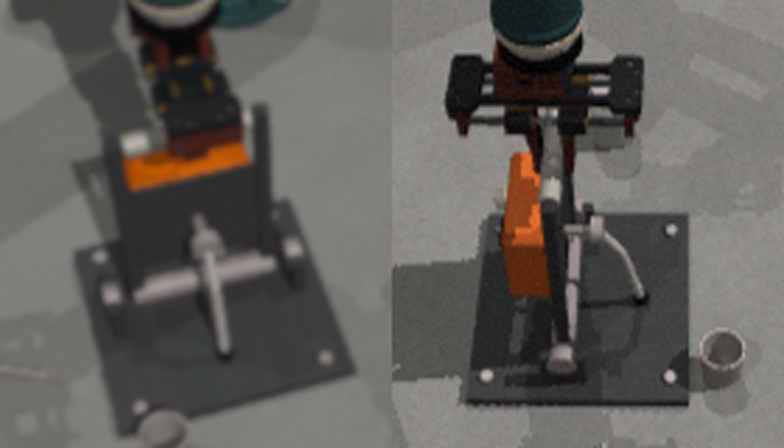

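The frame is upright. The foot is on the plate at side pixel (249,236), against a predicted (250,235), and the bar is held.

```bash
python3 -c "
from cell import robot
print(robot.hand_in())"
```

```text
the job is handed in; nothing more can be done
None
```

I handed the job in at about 6.4 s: the kickstand snapped fully down, the frame is upright with its foot on the base plate, and the gripper still holds the bar; the jar, screwdriver and cup were left alone.

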